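# Set up the packing camera mast and hold it at its second stop

## Robot

A 6-joint arm with a two-finger parallel gripper is mounted at the origin on a cart in front of the work surface, level with it; the furniture and walls round the work are solid. World frame = base frame: x ahead of the robot, y to its left, z up, the work surface at z = 0. Lengths are in mm, angles in rad, forces in N, time in s.
With the tool pointing down it reaches from about 300 to 775 mm from the base axis. Payload 14.6 kg.
Tool frame: the origin (TCP) lies between the finger pads; the fingertips stand 8 mm ahead of it and the grasp point (between the pads) lies 11 mm behind it; z points along the fingers, y is the direction in which the jaws open and shut (so a half turn about z gives the same grasp; the last joint's range is limited). The gripper opens to 94 mm and grips with 3 to 60 N. Pads are 16 mm wide; open, the fingers measure 119 mm over their backs; the gripper's body (75 mm by 177 mm) begins 78 mm behind the grasp point.
Start: joints at [1.171, 0.3, 1.521, -0, 1.321, -0.067], TCP at [179.677, 519.813, 213.446] pointing down, gripper open.
Joint ranges: [-3.03, 3.03], [-0.79, 2.21], [0.23, 2.52], [-1.04, 4.18], [0, 3.07], [-2.55, 2.55]. Speed limits (rad/s): [2.22, 2.22, 2.57, 3.14, 3.14, 3.14].

## Interface

Orientations are given as [roll, pitch, yaw] about the fixed x, y, z axes, in that order (R = Rz(yaw) Ry(pitch) Rx(roll)).
In Python, from cell import manip gives the robot as it stands. The module is installed in compiled form; this text tells all that it offers.
- The arm moves only by the tool send_rows, never from a script. Its argument "series" is a list that holds one entry, the list of rows, each a list of 5 numbers: the opening, from 0 (shut) to 1 (fully open), then the shift along the tool's x, y, z in mm, then the turn about the tool's z in degrees. In form: [[[gripper, dx, dy, dz, roll], ...]]. A call has 1 to 10 rows; each row is the pose to reach, as a shift and turn from the pose commanded when the call began, along the tool's axes at that moment; what a row does not reach only later rows make up. A row lasts 1/10 s, in which the tool goes at most 50 mm and 8.59 degrees, less where a joint would pass 70% of its speed; a pose out of reach is approached as far as the arm can. A call with a gripper value outside its range is refused whole. The fingers move at their own pace and stop on an object; "newtons" is the grip in N (left out, the last holds). Time passes only in rows, so rows that repeat a pose let the fingers close. It gives the time, the measured TCP pose, the force and the opening at its end, in the units of the state.
- manip.read_state(): the state, without advancing time (a new reading comes with each control period).
- manip.camera(name): name is "scene" or "top" or "wrist"; returns a dict with "img" (420x560x3 uint8, red, green, blue), "vfov" (degrees; the focal length in pixels is half the picture's height over the tangent of half this angle, whatever the lens; pixels are square), "cx", "cy" (the principal point, pixels), "pose" (4x4, takes a point from camera to world coordinates); the wrist camera has in their place "T_tool_cam" (4x4, takes a point from camera to tool coordinates, whose origin is the TCP and whose axes are the flange's). Camera axes: x right, y down, z forward; pixel columns grow to the right and rows downward; lengths in mm; the calibration is good to about 2 mm. A picture is of the moment at which its call begins: read the wrist's pose just before it. There is no depth.
- manip.sign_off(): hands the job in, once; it reports no verdict.
Trained networks look in a picture, given as the dict that the camera call returned (one of the last four; its "shot" number tells which), for a name from the list of things; names that differ only in an ending like _2 or _b are one class to them, and where a whole thing is asked for, a point or a joint stands for the part that bears it (a point fixed in the world has none). Each returns a list of dicts, best first, with "conf" (0 to 1); they miss things now and then, are a little off and sometimes report something else, mostly with a low value. They report only what shows in the picture. A call takes as long as a camera call.
- manip.find_in(target, picture): "rect" ([left, top, width, height] in pixels, round what is visible of it).
- manip.silhouettes(target, picture): "pixels" (420x560 bool, what is visible of it) and "rect" ([left, top, width, height] in pixels, round what is visible of it).
The state is a dict: "clock": time; "joints": joint angles; "qd": joint speeds; "effort": joint torques, N m; "eef_pos": TCP position; "eef_rot": TCP orientation; "wrist_force": force on the tool from outside, world axes, zero at the start; "moment": the same for the moment, N m; "finger_gap": finger opening in mm.
Only numpy, scipy, OpenCV 4.12 (cv2) and the standard library are available. Lean on these libraries where they do the work, as an engineer would, in place of code of your own. Each camera call takes 0.05 s, during which the arm holds its last target. There are 200 camera calls.

## Task

Set up the packing camera: with its mast still fully down, slide the carriage along the rail all the way to the green end stop, then squeeze the red release button in the hand grip and pull the telescopic mast straight up past its first stop to its second, so that both sections are fully out. Finish while holding the grip there with the carriage still at the green stop, because the mast springs back down when it is let go. Leave the marker, tape roll, can, cutter and mug where they are.

Things in the scene. Friction and masses are not known exactly. Their poses are not given: they have to be found in the camera images.
- rail: aluminium rail fixed to the table, 70 mm wide (its x) and 300 mm long (its y), plate 10 mm thick. Origin: centre of its underside; z up. The carriage slides along its y axis. A green end stop (34 mm high) stands at the +y end, a black one at the -y end. Where it stands and its yaw (about +-0.5 rad) vary. 
- mast_grip: black hand grip on top of the mast: block 30 (x) by 44 (y) by 48 mm (z), axes parallel to the rail's. Origin: centre of its underside on the mast's axis, 112 mm above the table when down. Red release button on its +y face (towards the green stop), -y face plain. White camera on its +x face, out to x = 62 mm. Grip from above, fingers closing along y: 52 mm wide, 45 with the button in
- grip_point (a point): point to grip: middle of the hand grip at the height of the button's centre, 26 mm above the grip's underside, 22 mm below its top; 138 mm above the table when the mast is down. Below the grip, a steel catch reaches to 107 mm above the table at y = 20 to 36 mm on the button side
- carriage (a joint): travel of the carriage (and the whole mast on it) along the rail's +y, m: 0 at the black stop, 0.12 at the green stop, where it ends hard; starts between 0 and 0.045. Slides with about 2 N of friction and stays where it is left
- release_button (a joint): travel of the red button, m: 0 out, 0.007 fully in (1 mm proud of the face). About 1.5 N to start it, 4 N fully in; it springs out. Face 22 mm wide (x), 26 mm high (z), 8 mm proud when out. While it is out, a hook locks the mast down; squeezed in, the mast is free to rise
- top_section (a joint): how far the thin top tube with the grip is out of the middle tube, m: 0 in, 0.075 fully out. It comes first: about 5 N of pull; when fully out, the mast is at its first stop (grip 75 mm up)
- mid_section (a joint): how far the middle tube is out of the outer tube, m: 0 in, 0.075 fully out. It follows after the first stop, at about 9 to 10 N of pull; when it too is fully out, the mast is at its second, hard stop (grip 150 mm up). Springs draw both tubes back in when the grip is let go; it then comes to rest on the catch about 12 mm up
- marker: loose white and black marker pen, 135 mm long, lying near the rail on the robot's side; leave alone. Origin: centre of its underside
- blue_tape: loose blue tape roll, 69 mm across, 19 mm high, lying near the rail on the robot's side; leave alone. Origin: centre of its underside
- coffee_can: loose drinks can, 53 mm across, 134 mm high, standing at the right; leave alone. Origin: centre of its underside
- yellow_cutter: loose yellow box cutter, 165 mm long, 18 mm high, lying at the right; leave alone. Origin: centre of its underside
- mug: loose white mug, 89 mm high, standing at the left; leave alone. Origin: centre of its underside

How it is judged:
By the outcome, as a careful person would: the job done as asked, in the order asked, and still so for the second after the job is handed in, while the arm keeps its last pose, push and grip.
It also fails if it takes over 35 s, if anything falls off the work surface, if the arm or the gripper's body presses on something with over 40 N, if the wrist force passes 120 N, or if a joint passes its speed limit or range.

## Working session

There is one attempt and no reset: what is moved stays moved. The work goes in short steps, Python scripts to look and compute and a tool call to move; the robot and the scene stay as the last step left them, time stands still between calls to the robot, and variables do not carry over. Pictures are saved under pics/ and viewed, about 8 in all and at most 12, crops included, and the job is handed in when it is done.

Besides the shell and the picture viewer there is one more tool, called after "Emit:" in YAML: its name, and indented under it one key for each argument. send_rows: Moves the arm, as the interface text tells. Its arguments: {"type":"object","properties":{"series":{"type":"array"},"newtons":{"type":"number"}},"required":["series"]}

```bash
mkdir -p pics; python3 - <<'E'
from cell import manip
import cv2,numpy as np
s=manip.read_state();print(s)
ims=[]
for n in("scene","top"):
    c=manip.camera(n);np.set_printoptions(precision=3,suppress=True)
    print(n,c["vfov"],c["cx"],c["cy"],c["pose"].tolist() if hasattr(c["pose"],'tolist') else c["pose"])
    cv2.imwrite(f"pics/{n}1.png",c["img"][:,:,::-1])
    for t in("rail","mast_grip","release_button","coffee_can","mug"):
        print(t,[(d["rect"],round(d["conf"],2)) for d in manip.find_in(t,c)][:2])
E
```

```text
{'clock': 0.0, 'joints': array([ 1.17139181e+00,  3.00484367e-01,  1.52157237e+00, -1.75198019e-05,
        1.32071302e+00, -6.66174481e-02]), 'qd': array([-6.34741230e-04, -7.54196637e-05, -5.17592619e-04,  5.51851925e-04,
        1.67857658e-03, -1.02375687e-04]), 'effort': array([ 2.53852464e-03, -5.31813526e+01, -3.52729154e+01,  7.09502120e-02,
        2.46710074e-02, -9.68912400e-05]), 'eef_pos': array([179.59016725, 519.58433357, 212.88273738]), 'eef_rot': array([-3.14041703e+00, -6.14257715e-05,  2.80880989e+00]), 'wrist_force': array([-0.01748179,  0.63187885, -0.01582983]), 'moment': array([0.02224699, 0.01104002, 0.03497741]), 'finger_gap': 93.88984640662542}
scene 48.21976924296675 287.85544306552174 209.46524908904732 [[0.8732769781112114, -0.27781574595858904, 0.4002570808848021, -128.61533593482235], [-0.48715441922660113, -0.48397957474995396, 0.7269417741833568, -1171.8926785329033], [-0.008239619465924981, -0.8298085216014153, -0.5579873888796504, 991.8045297020773], [0.0, 0.0, 0.0, 1.0]]
rail [([295.9, 203.1, 35.6, 66.1], 0.61)]
mast_grip [([304.3, 202.9, 30.8, 20.1], 0.8)]
release_button []
coffee_can [([375.1, 246.2, 21.4, 44.6], 0.68)]
mug [([261.0, 155.3, 27.0, 25.6], 0.86)]
top 49.220735155345686 277.5915861277876 209.09503633017806 [[-0.006276549987990702, -0.9888238314257969, 0.14895648802470987, 347.99755936050786], [-0.999979944632738, 0.006080540896494457, -0.001771257946273464, -34.98688699652569], [0.0008457260516450805, -0.14896461803667793, -0.9888421650195911, 1329.3746253102718], [0.0, 0.0, 0.0, 1.0]]
rail [([243.1, 176.9, 101.7, 60.0], 0.9)]
mast_grip [([290.8, 177.9, 26.7, 33.7], 0.9)]
release_button [([241.5, 177.0, 103.9, 59.5], 0.26), ([280.7, 177.8, 46.9, 42.2], 0.26)]
coffee_can [([388.0, 160.9, 29.4, 28.0], 0.56)]
mug [([116.2, 154.1, 40.1, 36.6], 0.58), ([282.5, 179.9, 45.6, 41.0], 0.39)]
```

View pics/top1.png

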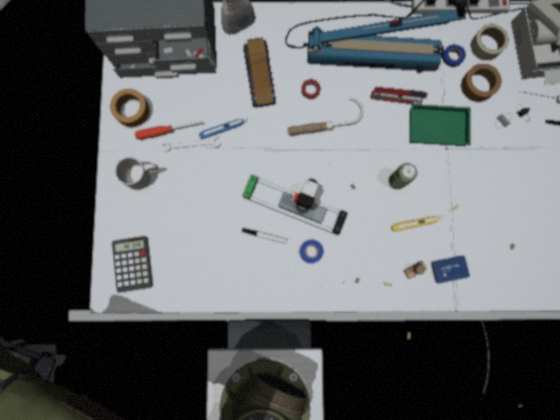

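View pics/scene1.png

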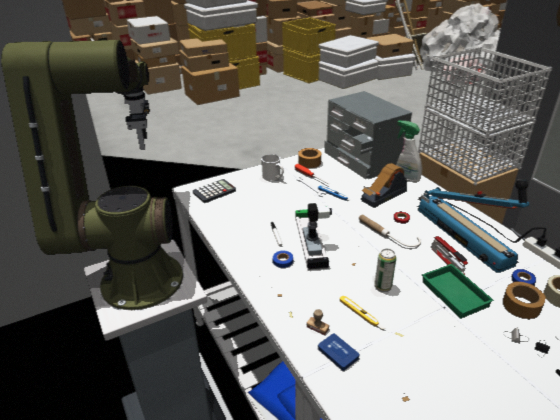

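The top view shows the rail running from the green stop at about (250,187) to the black stop at about (341,221), with the grip and its red button near (303,197). The scene view shows the same layout. Next I'll measure the poses.

```bash
cat > h.py <<'E'
import numpy as np,cv2
from cell import manip
def ray(c,u,v,z,P=None):
    P=np.array(c["pose"]) if P is None else P
    f=c["img"].shape[0]/2/np.tan(np.radians(c["vfov"])/2)
    d=P[:3,:3]@np.array([(u-c["cx"])/f,(v-c["cy"])/f,1]);o=P[:3,3]
    return (o+d*(z-o[2])/d[2])[:2]
def cen(m):
    y,x=np.nonzero(m);return x.mean(),y.mean(),len(x)
E
python3 - <<'E'
from h import *
c=manip.camera("top");im=c["img"]
cv2.imwrite("pics/topcrop.png",cv2.resize(im[150:270,220:430],None,fx=3.8,fy=3.8,interpolation=cv2.INTER_CUBIC)[:,:,::-1])
r,g,b=[im[...,i].astype(int) for i in range(3)]
box=np.zeros(r.shape,bool);box[170:240,238:350]=1
G=cen(box&(g>r*1.5)&(g>b*1.5)&(g>50));R=cen(box&(r>g*2)&(r>b*2)&(r>80))
print(G,R,ray(c,*G[:2],30),ray(c,*R[:2],150))
s=manip.silhouettes("rail",c)[0];y,x=np.nonzero(s["pixels"]);print(cv2.minAreaRect(np.c_[x,y].astype(np.float32)),s["conf"])
for p in cv2.boxPoints(cv2.minAreaRect(np.c_[x,y].astype(np.float32))):print(p,ray(c,*p,10),ray(c,*p,34))
for t in("marker","blue_tape","coffee_can","mast_grip"):
  for d in manip.find_in(t,c)[:1]:
    l,tp,w,h=d["rect"];print(t,d["conf"],ray(c,l+w/2,tp+h/2,0),d["rect"])
E
```

```text
(np.float64(250.26271186440678), np.float64(186.39830508474577), 118) (np.float64(296.0), np.float64(197.0), 23) [610.49390623  41.1824896 ] [557.30730889 -85.38118758]
((297.44195556640625, 196.7579345703125), (104.60227966308594, 44.252655029296875), 20.80678939819336) 0.86
[240.69206 198.86296] [577.62049147  70.20200609] [573.44355017  68.28857424]
[256.41135 157.49632] [701.60268273  24.38071102] [695.17045128  23.30078852]
[354.19183 194.65291] [ 588.08025052 -261.63970659] [ 583.71304164 -257.51679293]
[338.47256 236.01955] [ 467.109278   -212.50233853] [ 464.94258388 -209.27325503]
marker 0.66 [ 577.79921039 -117.0213797 ] [280.2, 177.7, 48.8, 42.6]
blue_tape 0.89 [ 425.78093565 -135.27548866] [298.3, 237.9, 26.8, 25.7]
coffee_can 0.79 [ 645.79292444 -413.15001824] [390.6, 161.0, 27.0, 29.6]
mast_grip 0.68 [ 590.3461418  -118.53628244] [292.2, 178.5, 25.7, 32.6]
```

View pics/topcrop.png

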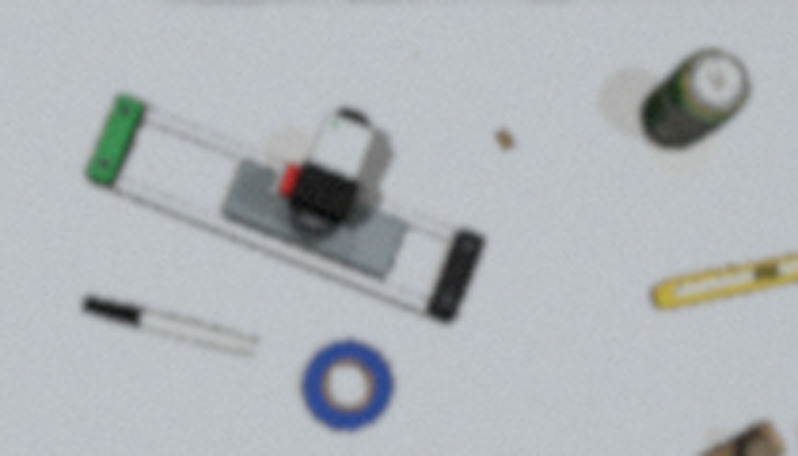

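```bash
python3 - <<'E'
from h import *
c=manip.camera("top")
g=ray(c,250.8,186.3,34);b=ray(c,340.3,222.6,34);t=ray(c,305.5,200.5,160)
d=g-b;print(g,b,np.linalg.norm(d),"yaw",np.arctan2(-d[0],d[1]),"grip",t)
s=manip.read_state();y=s["eef_rot"][2]
# along rail
u=d/np.linalg.norm(d);m=(g+b)/2;print("mid",m,"grip along",(t-m)@u,"across",(t-m)@np.array([u[1],-u[0]]))
tx=np.array([np.cos(y),np.sin(y)]);ty=np.array([np.sin(y),-np.cos(y)]);e=t-s["eef_pos"][:2];print("tool shift",e@tx,e@ty)
E
```

```text
[609.96474563  39.40212881] [ 503.17675599 -215.4702958 ] 276.33969594834605 yaw -0.3967657677040303 grip [ 546.18975321 -109.4169253 ]
mid [556.57075081 -88.03408349] grip along -23.73333508125468 across -1.3114270056778665
tool shift -551.9807529377154 -474.98818525255064
```

Emit:
send_rows:
  series:
    - [[1,-40,-35,-10,0],[1,-80,-70,-20,0.5],[1,-120,-105,-30,1],[1,-160,-140,-40,1.5],[1,-200,-175,-50,2],[1,-240,-208,-50,2.5],[1,-280,-241,-50,3],[1,-320,-275,-50,3.7],[1,-360,-310,-50,3.7],[1,-395,-340,-50,3.7]]

```text
clock: 1.95
eef_pos: [429.7, 89.5, 263.8]
eef_rot: [3.141, 0.001, 2.744]
wrist_force: [0.8, 0.7, -0.0]
finger_gap: 94.1
```

Emit:
send_rows:
  series:
    - [[1,-40,-35,0,0],[1,-75,-65,0,0],[1,-110,-95,0,0],[1,-140,-120,0,0],[1,-160,-130,0,0],[1,-160,-130,0,0],[1,-160,-130,0,0]]

```text
clock: 2.65
eef_pos: [526.0, -90.1, 263.1]
eef_rot: [3.142, -0.001, 2.744]
wrist_force: [-0.4, 0.7, -0.6]
finger_gap: 93.6
```

```bash
python3 - <<'E'
from h import *
np.set_printoptions(precision=4,suppress=True)
s=manip.read_state();c=manip.camera("wrist");print(s["eef_pos"],s["eef_rot"],s["clock"],np.array(c["T_tool_cam"]),c["vfov"],c["cx"],c["cy"])
print([(d["rect"],d["conf"]) for d in manip.find_in("mast_grip",c)])
cv2.imwrite("pics/w1.png",c["img"][:,:,::-1])
E
```

```text
[526.0291 -90.064  263.1357] [ 3.1416 -0.0007  2.7438] 2.65 [[  -0.0013   -0.9578   -0.2874   84.2128]
 [   1.       -0.0009   -0.0014    0.4008]
 [   0.0011   -0.2874    0.9578 -171.3239]
 [   0.        0.        0.        1.    ]] 59.851712972733075 286.06202607088795 207.7479003604055
[([283.1, 85.1, 123.9, 23.5], 0.68), ([245.1, 210.8, 67.1, 89.5], 0.59)]
```

View pics/w1.png

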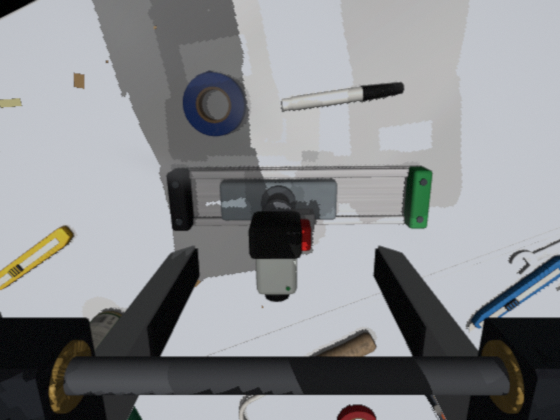

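```bash
cat >> h.py <<'E'
from scipy.spatial.transform import Rotation as Ro
def wpose(s,c):
    T=np.eye(4);T[:3,:3]=Ro.from_euler("xyz",s["eef_rot"]).as_matrix();T[:3,3]=s["eef_pos"]
    return T@np.array(c["T_tool_cam"])
E
python3 - <<'E'
from h import *
s=manip.read_state();c=manip.camera("wrist");im=c["img"]
cv2.imwrite("pics/w1c.png",cv2.resize(im[150:310,160:440],None,fx=2.85,fy=2.85,interpolation=cv2.INTER_CUBIC)[:,:,::-1])
g=im.max(2)
for r in (222,228,234,240,246,252):print(r,''.join('%4d'%v for v in g[r,244:318:2]))
print([''.join('%4d'%v for v in g[205:265:2,k]) for k in (260,285,298)])
r,gg,b=[im[...,i].astype(int) for i in range(3)]
P=wpose(s,c);M=(gg>r*1.5)&(gg>b*1.5)&(gg>50);M[:150]=0;M[240:]=0;G=cen(M);print(G,ray(c,*G[:2],28,P))
E
```

```text
222  116 116 115  50   8   5   6  10  10  10   3  13   7   4  13   9  10   8   5   8   6  12   7  14   6   9   9  12  40  51  51  53  55  74  69  74 136
228  119 117  75  16  16  13  12   9   9  10  13  10   8  11  10  14  12  13  11   9   8  11  11  10  14   7  10   9  27  69  71  71  68  64  77 158 181
234  118 116  32  14  14   7  12  11  13  13  13   9  13  11  12  11  11  12  10  14  14  10  10  14  13  12  12   8  24  80  82  84  77  76 111 178 180
240  118 115  40  15  17  13  13  11  10   9   8  12  10  13  13  10   7  12  14  13  12  14  13  12  13  13   4  13  30  85  88  82  76  74 128 178 180
246  117 116  54  14  15  13  12  12  10  13  12   9  11  10  12  12   9   8  11   9  16  16  12  14  21  26  26  23  53 167 190 176 102  95 139 203 205
252  118 116  72  13  12  12  11  15   9  13  12  11  12   7  11  13  13  11   9  11   8  14  13  11  15  13  23  26  36 113 118 119 115 129 201 204 205
['  57  58  62  35  10   6   5   7   7   8  10  11  11  11  12  12  15  13  11  13  11  14  11  14  14  15  14 110 131 132', '  91  97  58  25  15  15  11   9   4   8   8  12  10   8  14  11  13  11  12  12  13  12  10  11   9  12  18 111 133 130', '  61  62  52  54  40  25  19  13  12  10   6   9  11  13  11   9   9  12   8  13  22  23  22  25  23  30  94 201 205 205']
(np.float64(418.985884907709), np.float64(198.14115092290987), 921) [609.59029202  41.79799922]
```

View pics/w1c.png

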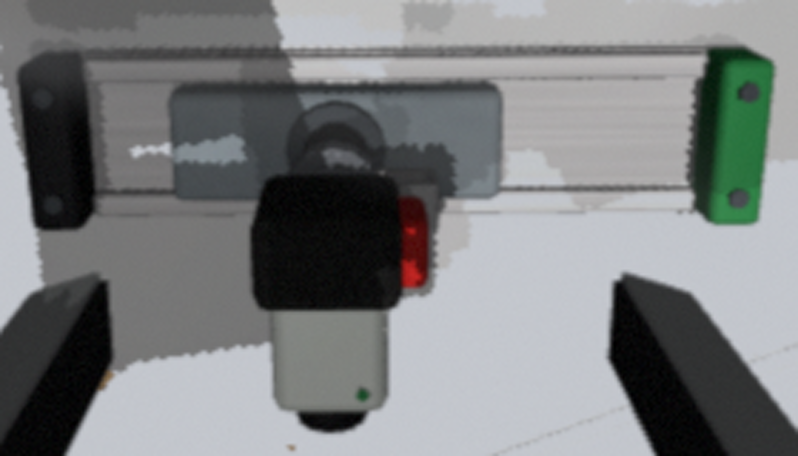

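```bash
python3 - <<'E'
from h import *
s=manip.read_state();c=manip.camera("wrist");P=wpose(s,c)
yaw=s["eef_rot"][2];tx=np.array([np.cos(yaw),np.sin(yaw)]);ty=np.array([np.sin(yaw),-np.cos(yaw)])
def q(n,u,v,z):
    e=ray(c,u,v,z,P)-s["eef_pos"][:2];print(n,"tool x,y",(e@tx).round(1),(e@ty).round(1))
q("gripfar+15",274.5,257.5,160);q("L",248.3,245,160);q("R",300.5,245,160)
k=lambda u,v:(160+u/2.85,150+v/2.85)
q("carrL",*k(170,140),25);q("carrR",*k(502,140),25)
q("rail edge -x L",*k(100,50),10);q("rail edge -x R",*k(700,47),10)
q("rail edge +x L",*k(100,213),10);q("rail edge +x R",*k(695,213),10)
q("green stop bolts",*k(744,145),34);q("black bolts",*k(46,152),34)
q("green in",*k(708,80),34);q("black in",*k(92,80),34)
E
```

```text
gripfar+15 tool x,y -41.0 -9.5
L tool x,y -29.9 -30.7
R tool x,y -30.0 11.7
carrL tool x,y -28.3 -77.6
carrR tool x,y -28.5 58.2
rail edge -x L tool x,y 6.1 -107.3
rail edge -x R tool x,y 7.1 140.4
rail edge +x L tool x,y -65.2 -112.5
rail edge +x R tool x,y -65.4 145.0
green stop bolts tool x,y -28.2 153.8
black bolts tool x,y -30.8 -125.9
green in tool x,y -1.6 136.9
black in tool x,y -1.4 -105.2
```

Emit:
send_rows:
  series:
    - [[1,-14,-5,0,0.2],[1,-28,-9.5,15,0.2],[1,-28,-9.5,45,0.2],[1,-28,-9.5,75,0.2],[1,-28,-9.5,100,0.2],[1,-28,-9.5,120,0.2],[1,-28,-9.5,135,0.2],[1,-28,-9.5,135,0.2],[1,-28,-9.5,135,0.2]]

```text
clock: 3.75
eef_pos: [548.6, -109.5, 129.2]
eef_rot: [3.141, 0.001, 2.741]
wrist_force: [0.8, 0.1, -0.1]
finger_gap: 94.1
```

Emit:
send_rows:
  series:
    - [[1,0,10,0,0],[1,0,17,0,0],[1,0,23,0,0],[1,0,28,0,0],[1,0,33,0,0],[1,0,38,0,0],[1,0,43,0,0],[1,0,48,0,0],[1,0,53,0,0],[1,0,58,0,0]]

```text
clock: 4.75
eef_pos: [571.2, -56.1, 128.4]
eef_rot: [-3.142, -0.0, 2.741]
wrist_force: [-1.8, -1.3, 0.9]
finger_gap: 94.0
```

```bash
python3 - <<'E'
from h import *
s=manip.read_state();print(s["eef_pos"],s["eef_rot"],s["wrist_force"],s["clock"])
c=manip.camera("wrist");cv2.imwrite("pics/w2.png",c["img"][:,:,::-1])
E
```

```text
[571.15409803 -56.062313   128.39509745] [-3.14155197e+00 -1.86708212e-04  2.74066640e+00] [-1.8145999  -1.30231396  0.85398689] 4.75
```

View pics/w2.png

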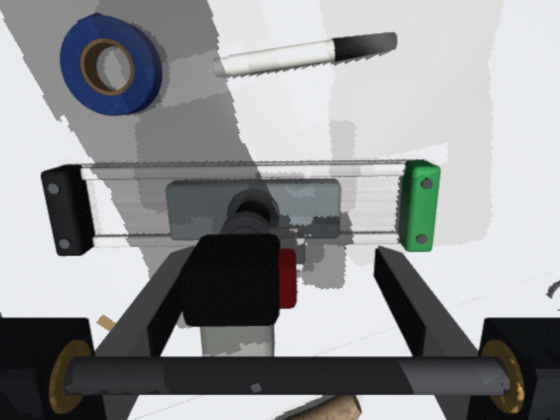

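The wrist view shows the left finger on the plain face at about x=190. The button at (288,278) is clear of the right finger, and the carriage edge at 340 is moving towards the green stop at 405. I'll keep pushing.

Emit:
send_rows:
  series:
    - [[1,0,5,0,0],[1,0,10,0,0],[1,0,15,0,0],[1,0,20,0,0],[1,0,25,0,0],[1,0,30,0,0],[1,0,35,0,0],[1,0,39,0,0],[1,0,42,0,0],[1,0,42,0,0]]

```text
clock: 5.8
eef_pos: [587.7, -17.4, 128.5]
eef_rot: [3.141, 0.0, 2.741]
wrist_force: [0.3, 0.2, -0.3]
finger_gap: 94.0
```

Emit:
send_rows:
  series:
    - [[1,0,2,0,0],[1,0,4,0,0],[1,0,6,0,0],[1,0,7,0,0],[1,0,8,0,0],[1,0,8,0,0]]

```text
clock: 6.4
eef_pos: [590.6, -10.3, 128.5]
eef_rot: [3.141, 0.0, 2.741]
wrist_force: [-0.3, -0.8, 1.6]
finger_gap: 93.8
```

Emit:
send_rows:
  series:
    - [[1,0,1,0,0],[1,0,2,0,0],[1,0,3,0,0]]

```text
clock: 6.7
eef_pos: [591.6, -8.1, 128.6]
eef_rot: [-3.141, 0.0, 2.741]
wrist_force: [-3.3, -7.6, 3.6]
finger_gap: 94.5
```

Emit:
send_rows:
  series:
    - [[1,0,1,0,0],[1,0,2,0,0]]

```text
clock: 6.9
eef_pos: [592.1, -7.2, 128.6]
eef_rot: [-3.139, -0.0, 2.74]
wrist_force: [-6.0, -12.9, 4.7]
finger_gap: 94.0
```

Emit:
send_rows:
  series:
    - [[1,0,-12,0,0],[1,0,-24,0,0],[0.75,0,-24,0,0],[0.65,0,-24,0,0],[0.6,0,-24,0,0],[0.5,0,-24,0,0],[0.4,0,-24,0,0],[0.4,0,-24,0,0],[0.4,0,-24,0,0]]
  newtons: 20

```text
clock: 7.8
eef_pos: [582.5, -29.7, 128.6]
eef_rot: [-3.138, -0.0, 2.741]
wrist_force: [-7.0, -14.3, 3.9]
finger_gap: 44.5
```

```bash
python3 - <<'E'
from h import *
s=manip.read_state();print(s["eef_pos"],s["eef_rot"],s["wrist_force"],s["finger_gap"],s["clock"])
c=manip.camera("wrist");cv2.imwrite("pics/w3.png",c["img"][:,:,::-1])
E
```

```text
[582.5302694  -29.65963514 128.6300201 ] [-3.13762880e+00 -2.42689140e-04  2.74091647e+00] [ -7.04819414 -14.33693715   3.9043963 ] 44.48737487579719 7.8
```

View pics/w3.png

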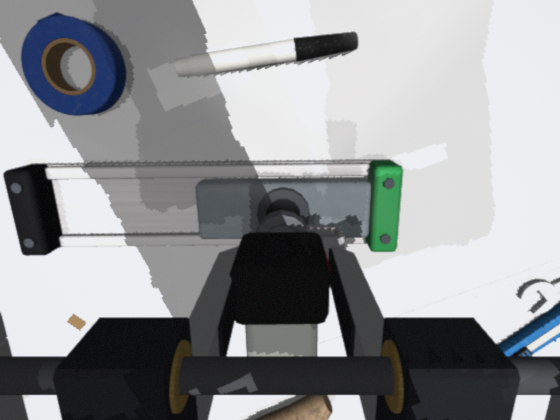

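The button is fully in (gap 44.5 mm) and the carriage at about (285,210) is against the green stop at (375,205). Now I'll pull.

Emit:
send_rows:
  series:
    - [[0.4,0,-0.5,0,0],[0.4,0,-0.8,0,0],[0.4,0,-0.8,-5,0],[0.4,0,-0.8,-14,0],[0.4,0,-0.8,-24,0],[0.4,0,-0.8,-34,0],[0.4,0,-0.8,-44,0],[0.4,0,-0.8,-54,0],[0.4,0,-0.8,-64,0],[0.4,0,-0.8,-70,0]]
  newtons: 40

```text
clock: 8.85
eef_pos: [582.4, -29.6, 198.3]
eef_rot: [-3.14, -0.001, 2.74]
wrist_force: [-2.6, -7.4, -5.2]
finger_gap: 44.5
```

Emit:
send_rows:
  series:
    - [[0.4,0,0,-5,0],[0.4,0,0,-11,0],[0.4,0,0,-18,0],[0.4,0,0,-26,0],[0.4,0,0,-34,0],[0.4,0,0,-42,0],[0.4,0,0,-50,0],[0.4,0,0,-58,0],[0.4,0,0,-65,0],[0.4,0,0,-70,0]]

```text
clock: 9.85
eef_pos: [582.3, -29.4, 267.4]
eef_rot: [-3.14, -0.002, 2.74]
wrist_force: [-1.6, -6.9, -9.7]
finger_gap: 43.9
```

Emit:
send_rows:
  series:
    - [[0.4,0,0,-3,0],[0.4,0,0,-6,0],[0.4,0,0,-8,0],[0.4,0,0,-10,0],[0.4,0,0,-10,0]]

```text
clock: 10.35
eef_pos: [582.4, -29.4, 277.2]
eef_rot: [-3.14, -0.002, 2.74]
wrist_force: [-2.1, -6.3, -8.5]
finger_gap: 44.1
```

Emit:
send_rows:
  series:
    - [[0.4,0,0,-1,0],[0.4,0,0,-2,0],[0.4,0,0,-3,0],[0.4,0,0,-3,0]]

```text
clock: 10.75
eef_pos: [582.2, -29.3, 279.0]
eef_rot: [-3.139, -0.004, 2.74]
wrist_force: [-0.4, -6.5, -15.0]
finger_gap: 43.8
```

Emit:
send_rows:
  series:
    - [[0.4,0,0,-0.5,0],[0.4,0,0,-1.5,0],[0.4,0,0,-1.5,0],[0.4,0,0,-1.5,0]]

```text
clock: 11.15
eef_pos: [581.9, -29.4, 279.2]
eef_rot: [-3.138, -0.006, 2.74]
wrist_force: [-0.2, -7.4, -22.8]
finger_gap: 43.8
```

```bash
python3 - <<'E'
from h import *
c=manip.camera("wrist");d=manip.camera("scene")
i=np.hstack([cv2.resize(c["img"],(400,300)),cv2.resize(d["img"][130:290,220:420],(375,300),interpolation=cv2.INTER_CUBIC)])
cv2.imwrite("pics/f.png",i[:,:,::-1]);s=manip.read_state();print(s["eef_pos"],s["wrist_force"],s["finger_gap"],s["clock"])
E
```

```text
[581.90220724 -29.38922208 279.28441875] [  0.31391478  -6.3209258  -23.2801607 ] 44.191752154770555 11.25
```

View pics/f.png

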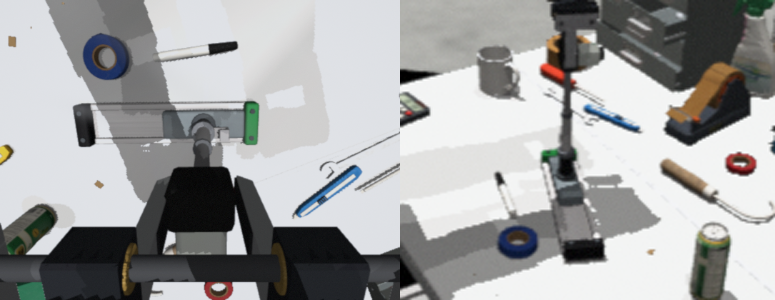

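The picture shows the mast with both sections out, the carriage against the green stop, and the loose items undisturbed. The pull force has risen sharply to about 23 N after 150.6 mm of travel, which is the hard stop. Handing in.

```bash
python3 -c "
from cell import manip
print(manip.sign_off())"
```

```text
the job is handed in; nothing more can be done
None
```

The packing camera is set up and handed in. The carriage is at the green stop, both mast sections are out, and the gripper is still holding the grip with the button squeezed. It took about 11.3 s of the 35 s allowed.

- **Slide:** I pushed the plain face of the grip with one open finger, leaving the button untouched, so the mast stayed locked down. I stopped when the force rose to about 14 N against the green stop.
- **Squeeze and pull:** I closed the gripper until the opening read 44.5 mm, which means the button was fully in. I then pulled straight up past the first stop to the second.
- **Last checks:**
  - The grip rose 150.6 mm, and the pull force climbed from about 9 N to 23 N at the second stop.
  - The last opening reading was 44.2 mm at a 40 N grip.
  - The last pictures show the carriage at the green stop. The marker, tape, can and mug look unmoved; the box cutter was barely in view, but the arm never went near it.

No check failed or disagreed.

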